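Strip the pump stack to its places

ROBOT

A 6-joint arm with a two-finger parallel gripper is mounted at the origin on the work surface. World frame = base frame: x ahead of the robot, y to its left, z up, the work surface at z = 0. Lengths are in m, angles in rad, forces in N, time in s.
With the tool pointing down it reaches from about 0.425 to 0.95 m from the base axis. Payload 3.5 kg.
Tool frame: the origin (TCP) lies between the finger pads; the fingertips stand 19 mm ahead of it and the grasp point (between the pads) is the TCP; z points along the fingers, y is the line along which they close (so a half turn about z gives the same grasp; the last joint's range is limited). The gripper opens to 85 mm and grips with 20 to 120 N. Pads are 22 mm wide; open, the fingers measure 114 mm over their backs; the gripper's body (76 mm by 85 mm) begins 54 mm behind the grasp point. The pads swing forward as they close: fully open they stand 13 mm farther back than shut.
Start: joints at [-1.343, 0.286, 1.577, -0, 1.279, -0.15], TCP at [0.249, -0.627, 0.25] pointing down, gripper open.
Joint ranges: [-2.77, 2.77], [-0.9, 2.22], [0.21, 2.48], [-1.53, 4.67], [0.24, 2.81], [-2.84, 2.84]. Speed limits (rad/s): [2.79, 2.79, 3.14, 3.14, 3.14, 3.14].

INTERFACE

Orientations are given as a unit quaternion [x, y, z, w].
In Python, from plant import get_state, cams, ctrl gives the robot as it stands. The module is installed in compiled form; this text tells all that it offers.
- The arm moves only by the tool jog_arm, never from a script. Its argument "deltas" is text: rows parted by semicolons, each of 6 numbers parted by spaces: the shift along the world's x, y, z normalised to -1 to 1, where 1 is 0.02 m, then the turn, a rotation vector about the world's x, y, z normalised to -1 to 1, where 1 is 0.1 rad. In form: x y z ax ay az; .... A call has 1 to 20 rows; each row shifts and turns the commanded pose from where the row before left it; what a row does not reach is not made up. A row lasts 1/8 s, in which the tool goes at most 62.5 mm and 10.7 degrees, less where a joint would pass 70% of its speed; a pose out of reach is approached as far as the arm can. A call with a number of a shift or a turn outside -1 to 1 is refused whole. A call with a gripper value outside its range is refused whole. "gripper" is the opening, from 0 (shut) to 1 (fully open), set as the call begins (left out, the last holds). The fingers move at their own pace and stop on an object; "squeeze" is the grip in N (left out, the last holds). Time passes only in rows, so rows that do not move let the fingers close. It gives the time, the measured TCP pose, the force, the opening and the grip force at its end, in the units of the state.
- get_state(): the state, without advancing time (a new reading comes with each control period).
- cams.read_camera(name): name is "scene" or "top" or "wrist"; returns a dict with "color" (400x640x3 uint8, blue, green, red), "vfov" (degrees; the focal length in pixels is half the picture's height over the tangent of half this angle, whatever the lens; pixels are square), "cx", "cy" (the principal point, pixels), "rvec" (rotation vector, rad) and "tvec" (3), from world to camera coordinates, as OpenCV has them. Camera axes: x right, y down, z forward; pixel columns grow to the right and rows downward; lengths in m; the calibration is good to about 2 mm. A picture is of the moment at which its call begins. There is no depth.
- ctrl.sign_off(): hands the job in; it is judged then, once.
The state is a dict: "time": time; "qpos": joint angles; "dq": joint speeds; "joint_efforts": joint torques, N m; "eef_pos": TCP position; "tcp_rot": TCP orientation; "contact_force": force on the tool from outside, world axes, zero at the start; "wrist_torque": the same for the moment, N m; "opening": opening from 0.0 (shut) to 1.0 (fully open); "finger_force": force on a finger pad.
Only numpy, scipy, OpenCV 4.12 (cv2) and the standard library are available. Lean on these libraries where they do the work, as an engineer would, in place of code of your own. Each camera call takes 0.05 s, during which the arm holds its last target. There are 200 camera calls.

TASK

Take the stack of pump parts on the bench apart from the top and put each part, with the one standing beside the stack, on its own place: the flanged plunger stem-down in the hole of the wooden block with its flange resting on top, the black sleeve over the upright post down onto its plate, the square housing flat in the square tray, and the round cover flat in the round tray. Keep the parts upright, set them down gently without dropping or ramming them, and do not disturb the red tumbler or the orange ring.

Things in the scene. Friction and masses are not known exactly. Their poses are not given: they have to be found in the camera images.
- housing: Square pump housing: a plain aluminium block 66 x 66 mm, 36 mm tall, with four small dark bolt holes at its corners; about 0.4 kg. Origin: centre of its underside; x and y along its sides, z up. Stands on the bench; either it or the round cover carries the sleeve (centred within 3 mm).
- cover: Round end cover: a plain solid steel disc 68 mm in diameter, 36 mm tall; about 0.55 kg. Origin: centre of its underside, z up. Stands on the bench, 130 mm or more from the housing's centre. Either it or the housing is the bottom of the stack.
- sleeve: Black sleeve: a thick-walled tube standing on end, 54 mm outside diameter, straight bore 34 mm right through, 36 mm tall; about 0.12 kg. Origin: centre of its lower end, z up along the bore. Middle part of the stack: rests on the housing or on the cover (lower end 36 mm above the bench).
- plunger: Flanged steel plunger, upright, 0.18 kg. From its origin (centre of the stem's lower end, z up): stem 16 mm diameter to 24 mm; flange 42 mm diameter from 24 to 32 mm; gripping boss 24 mm diameter from 32 to 62 mm (top). Tops the stack: stem hanging in the sleeve's bore, flange resting on the sleeve's upper end, origin 48 mm above the bench, boss top at 110 mm.
- square_tray: Place of the housing: low red plastic square tray fixed to the bench, 100 x 100 mm outside, 92 x 92 mm inside, floor 4 mm thick, rim 12 mm above the bench. Origin: centre of its underside; x and y along its sides. The housing lies flat in it only if turned roughly square with it.
- round_tray: Place of the cover: low red plastic round tray fixed to the bench, 100 mm outside and 92 mm inside diameter, floor 4 mm thick, rim 12 mm above the bench. Origin: centre of its underside.
- post_stand: Place of the sleeve: aluminium plate 80 x 80 mm, 8 mm thick, fixed to the bench, with an upright steel post in its middle, 14 mm diameter, its top 58 mm above the bench. Origin: centre of the plate's underside, below the post. The sleeve goes over the post and stands on the plate.
- holder: Place of the plunger: wooden block 80 x 80 mm, 40 mm tall, fixed to the bench, with a round upright hole in the middle of its top, 32 mm diameter, 34 mm deep. Origin: centre of its underside. The plunger's stem goes down the hole until its flange rests on the block's top.
- tumbler: Bystander: closed red drinking tumbler, 70 mm diameter, 140 mm tall, standing loose on the bench. Origin: centre of its underside. Leave it alone.
- seal_ring: Bystander: orange ring lying loose on the bench, 62 mm outside and 42 mm inside diameter, 14 mm tall. Origin: centre of its underside. Leave it alone.
Mind the look-alikes: they are no part of the job. What is shaped like the housing but blue or yellow is not meant.

How it is judged:
By the outcome, as a careful person would: the job done as asked, in the order asked, and still so for the second after the job is handed in, with the robot touching nothing.
It also fails if it takes over 109 s, if anything falls off the work surface, if the arm or the gripper's body presses on something with over 40 N, if the wrist force passes 120 N, or if a joint passes its speed limit or range.

## Working session

There is one attempt and no reset: what is moved stays moved. The work goes in short steps, Python scripts to look and compute and a tool call to move; the robot and the scene stay as the last step left them, time stands still between calls to the robot, and variables do not carry over. Pictures are saved under pics/ and viewed, at most 14 in all, crops included, and the job is handed in when it is done.

Besides the shell and the picture viewer there is one more tool, called after "Call:" as name(argument=value, ...) on one line, values as JSON. jog_arm: Moves the arm, as the interface text tells. Its arguments: {"type":"object","properties":{"deltas":{"type":"string"},"gripper":{"type":"number"},"squeeze":{"type":"number"}},"required":["deltas"]}

```bash
mkdir -p pics
cat > h.py <<'E'
import cv2,numpy as np
from plant import get_state,cams,ctrl
import pickle
def snap(n,f):
    d=cams.read_camera(n); cv2.imwrite(f'pics/{f}.png',d['color']); pickle.dump(d,open(f'pics/{f}.pkl','wb')); return d
def KRt(d):
    f=200/np.tan(np.radians(d['vfov'])/2); K=np.array([[f,0,d['cx']],[0,f,d['cy']],[0,0,1.]])
    return K,cv2.Rodrigues(np.array(d['rvec'],float))[0],np.array(d['tvec'],float).reshape(3)
def px2w(d,u,v,z):
    K,R,t=KRt(d); c=-R.T@t; r=R.T@np.linalg.solve(K,[u,v,1.]); return c+r*(z-c[2])/r[2]
def w2px(d,p):
    K,R,t=KRt(d); q=K@(R@np.array(p)+t); return q[:2]/q[2]
def load(f): return pickle.load(open(f'pics/{f}.pkl','rb'))
E
python3 - <<'E'
from h import *
for n in ('scene','top'):
    d=snap(n,n+'0'); K,R,t=KRt(d); print(n,d['vfov'],-R.T@t,d['cx'],d['cy'],d.get('dist'),list(d))
E
```

```text
scene 50.32868983390509 [ 1.06720205 -0.6654611   0.67448994] 314.25576274963925 201.41264885659345 None ['color', 'vfov', 'cx', 'cy', 'rvec', 'tvec']
top 51.36209699109873 [0.37166914 0.01765243 1.3143909 ] 314.036344198112 198.63735948714174 None ['color', 'vfov', 'cx', 'cy', 'rvec', 'tvec']
```

View pics/top0.png

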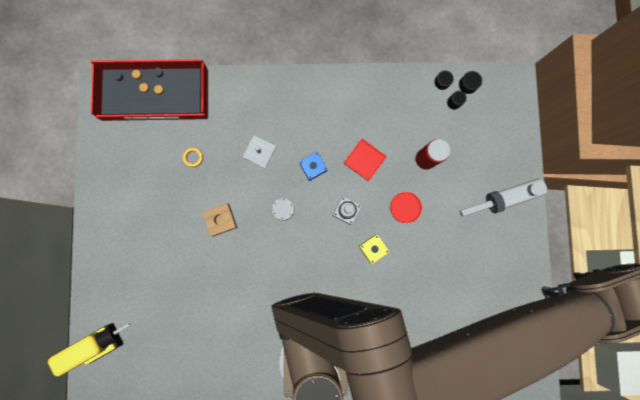

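View pics/scene0.png

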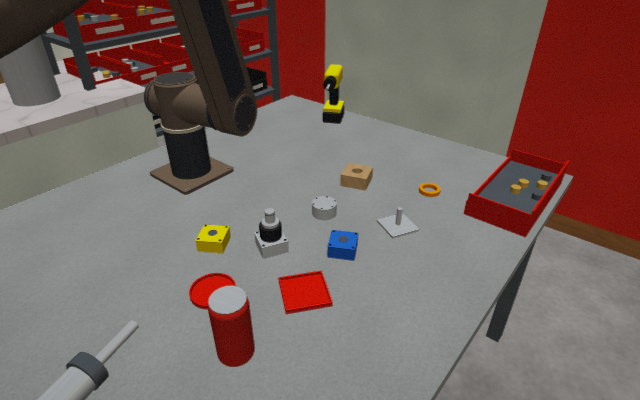

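Top view: stack (housing at the bottom) at about (347,209), cover (283,209), holder (219,219), post (259,151), square tray (365,159), round tray (406,208), decoys blue (313,166) and yellow (374,249), tumbler (433,153), ring (192,157). The scene view confirms this. I'll enlarge the middle.

Run:
```python
from h import *
d=load('top0');c=d['color']
a=cv2.resize(c[185:265,195:305],None,fx=7,fy=7,interpolation=2)[:560]
cv2.imwrite('pics/cA.png',cv2.resize(c[130:260,190:310],None,fx=4.6,fy=4.6,interpolation=2))
cv2.imwrite('pics/cB.png',cv2.resize(c[130:240,315:455],None,fx=5.4,fy=5.4,interpolation=2))
hsv=cv2.cvtColor(c,cv2.COLOR_BGR2HSV)
red=((hsv[...,0]<6)|(hsv[...,0]>174))&(hsv[...,1]>150)&(hsv[...,2]>80)
for n,(x0,x1,y0,y1) in dict(sq=(335,392,130,185),rd=(385,428,185,230)).items():
    m=np.zeros_like(red);m[y0:y1,x0:x1]=red[y0:y1,x0:x1]
    p=np.argwhere(m)[:,::-1].astype(np.float32); r=cv2.minAreaRect(p); print(n,r,p.mean(0),[px2w(d,u,v,.008).round(4) for u,v in cv2.boxPoints(r)],px2w(d,*p.mean(0),.008))
```

```text
sq ((364.7716979980469, 159.2659149169922), (30.589630126953125, 30.48210906982422), 36.25383758544922) [364.72836 159.38095] [array([ 0.6156, -0.1037,  0.008 ]), array([ 0.6945, -0.1639,  0.008 ]), array([ 0.6341, -0.2411,  0.008 ]), array([ 0.5559, -0.1806,  0.008 ])] [ 0.62444684 -0.17214421  0.008     ]
rd ((405.5, 207.0), (30.0, 29.0), 90.0) [405.56445 207.0502 ] [array([ 0.518 , -0.2521,  0.008 ]), array([ 0.5162, -0.3445,  0.008 ]), array([ 0.4211, -0.3401,  0.008 ]), array([ 0.423 , -0.2483,  0.008 ])] [ 0.46921757 -0.29642622  0.008     ]
```

View pics/cA.png

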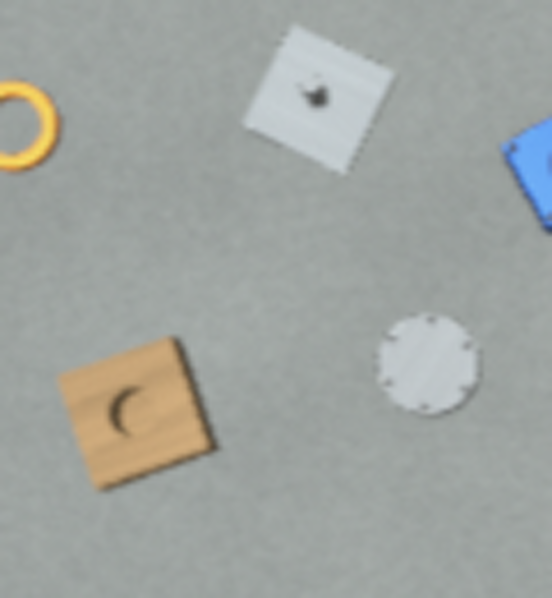

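View pics/cB.png

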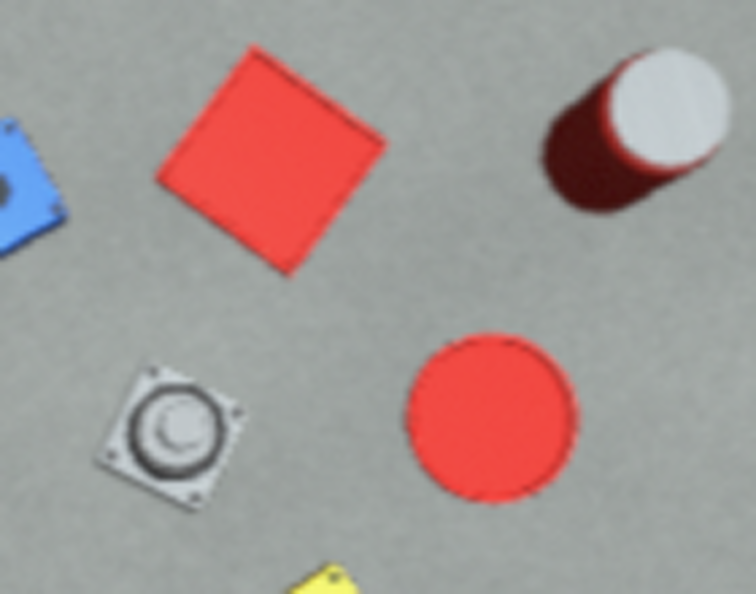

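Crop A: plate corners (294,25),(394,72),(347,173),(244,124); cover centre (430,364); holder top corners (60,376),(174,338),(212,449),(102,489). Crop B: housing top corners (150,366),(245,410),(197,508),(97,460); sleeve ring centre (177,432); boss top (184,425).

Run:
```python
from h import *
d=load('top0')
def q(n,pts,z,x0,y0,s):
    w=np.array([px2w(d,x0+(u+.5)/s-.5,y0+(v+.5)/s-.5,z)[:2] for u,v in pts]); c=w.mean(0)
    a=[]
    if len(w)==4:
        e=np.roll(w,-1,0)-w; a=np.degrees(np.arctan2(e[:,1],e[:,0]))%90; print(n,c.round(4),a.round(1),np.linalg.norm(e,axis=1).round(3))
    else: print(n,c.round(4))
A=(190,130,4.6);B=(315,130,5.4)
q('plate',[(294,25),(394,72),(347,173),(244,124)],.008,*A)
q('cover',[(430,364)],.036,*A)
q('holder',[(60,376),(174,338),(212,449),(102,489)],.04,*A)
q('housing',[(150,366),(245,410),(197,508),(97,460)],.036,*B)
q('sleeve',[(177,432)],.072,*B)
q('boss',[(184,425)],.110,*B)
q('tumb',[(670,107)],.14,*B)
q('ring',[(15,125)],.014,*A)
s=get_state();print(s['time'],s['eef_pos'],s['tcp_rot'],s['contact_force'],s['opening'])
```

```text
plate [0.6577 0.1641] [63.5 64.7 63.3 63.2] [0.077 0.078 0.079 0.078]
cover [0.4695 0.0889]
holder [0.4407 0.2833] [17.5 18.6 18.9 20.4] [0.079 0.078 0.077 0.08 ]
housing [ 0.4607 -0.1064] [63.8 62.2 63.1 59.2] [0.06  0.063 0.063 0.062]
sleeve [ 0.4603 -0.1056]
boss [ 0.4613 -0.1057]
tumb [ 0.6242 -0.3679]
ring [0.6415 0.3724]
0.1 [ 0.24889373 -0.62683422  0.24902913] [ 9.82210386e-01  1.87780525e-01 -3.50570792e-05 -1.10933990e-03] [0.15295356 0.05009161 0.18833125] 0.9996036858196351
```

Call:
jog_arm(deltas=".4 1 0 0 0 .35;.4 1 0 0 0 .35;.4 1 0 0 0 .35;.4 1 0 0 0 .35;.4 1 0 0 0 .35;.4 1 0 0 0 .35;.4 1 0 0 0 .35;.4 1 0 0 0 .35;.4 1 0 0 0 .35;.4 1 0 0 0 .35;.4 1 0 0 0 .35;.4 1 0 0 0 .35;.4 1 0 0 0 .35;.4 1 0 0 0 .35;.4 1 0 0 0 .35;.4 1 0 0 0 .35;.4 1 0 0 0 .35;.4 1 0 0 0 .35;.4 1 0 0 0 .35;.4 1 0 0 0 .35", gripper=1)

```text
time: 2.6
eef_pos: [0.4094, -0.226, 0.2504]
tcp_rot: [0.858, 0.514, 0.0, 0.0]
contact_force: [0.0, -0.1, -0.5]
opening: 1.002
finger_force: 0.0
```

Call:
jog_arm(deltas=".4 1 0 0 0 0;.4 1 0 0 0 0;.4 1 0 0 0 0;.4 1 0 0 0 0;.5 1 0 0 0 0;.5 1 0 0 0 0;0 0 0 0 0 0;0 0 0 0 0 0")

```text
time: 3.6
eef_pos: [0.4608, -0.1073, 0.2503]
tcp_rot: [0.858, 0.514, -0.0, 0.0]
contact_force: [0.4, 0.7, -0.2]
opening: 1.001
finger_force: 0.0
```

Run:
```python
from h import *
d=snap('wrist','w1');s=get_state();print(s['eef_pos'],s['tcp_rot'],w2px(d,[.461,-.1057,.11]),w2px(d,[.4603,-.1056,.072]))
```

```text
[ 0.46080316 -0.10762028  0.25031761] [ 8.58263194e-01  5.13209761e-01 -1.47757031e-04  9.81047867e-05] [315.56059403 189.50035116] [314.83191981 179.06661218]
```

View pics/w1.png

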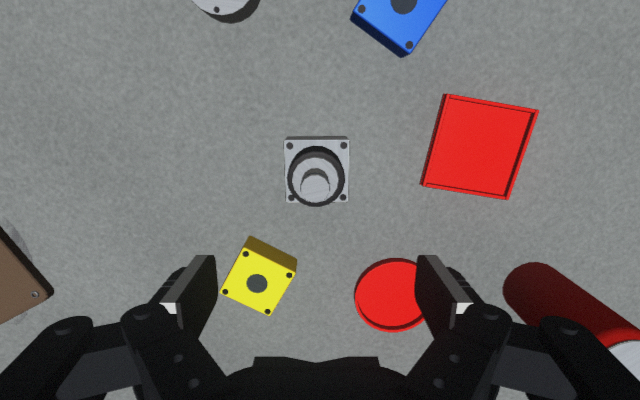

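Wrist view: boss top centre (315,187), housing edges parallel to the image rows, square tray corners (445,94),(539,110),(508,199),(421,185), so yaw is right and the position agrees with the top view.

Run:
```python
from h import *
d=load('w1')
print(px2w(d,315,186.5,.11))
w=np.array([px2w(d,u,v,.012)[:2] for u,v in [(445,94),(539,110),(508,199),(421,185)]]);e=np.roll(w,-1,0)-w
print(w.mean(0),np.degrees(np.arctan2(e[:,1],e[:,0]))%90,np.linalg.norm(e,axis=1))
w=np.array([px2w(d,u,v,.036)[:2] for u,v in [(285.5,139),(349,139),(349,202),(286,202.5)]]);e=np.roll(w,-1,0)-w
print(w.mean(0),np.degrees(np.arctan2(e[:,1],e[:,0]))%90,np.linalg.norm(e,axis=1))
```

```text
[ 0.46178927 -0.1032675   0.11      ]
[ 0.62412009 -0.1715246 ] [52.72782633 52.075218   52.50691788 52.32234302] [0.10100499 0.09821635 0.10057936 0.09782464]
[ 0.46229838 -0.10724466] [61.79544263 63.40897703 62.26226249 60.78982917] [0.06326447 0.06571044 0.06627937 0.06623459]
```

Call:
jog_arm(deltas="0 0 -1 0 0 0;0 0 -1 0 0 0;0 0 -1 0 0 0;0 .05 -1 0 0 0;0 .05 -1 0 0 0;0 0 -.8 0 0 0;0 0 -.6 0 0 0;0 0 -.5 0 0 0;0 0 -.3 0 0 0;0 0 0 0 0 0")

```text
time: 4.9
eef_pos: [0.4609, -0.1053, 0.106]
tcp_rot: [0.858, 0.513, -0.0, -0.0]
contact_force: [0.0, 0.3, 0.2]
opening: 1.0
finger_force: 0.0
```

Call:
jog_arm(deltas="0 0 -.15 0 0 0;0 0 0 0 0 0;0 0 0 0 0 0;0 0 0 0 0 0;0 0 0 0 0 0;0 0 0 0 0 0;0 0 0 0 0 0;0 0 0 0 0 0", gripper=0.2, squeeze=40)

```text
time: 5.9
eef_pos: [0.4611, -0.1054, 0.1037]
tcp_rot: [0.858, 0.513, -0.0, -0.0]
contact_force: [-2.2, 1.4, 5.3]
opening: 0.264
finger_force: 39.3
```

Call:
jog_arm(deltas="0 0 .3 0 0 0;0 0 .6 0 0 0;0 0 1 0 0 0;0 0 1 0 0 0;0 0 1 0 0 0;0 0 .6 0 0 0;0 .5 0 0 0 0;-.05 1 0 0 0 0;-.05 1 0 0 0 0;-.05 1 0 0 0 0;-.05 1 0 0 0 0;-.05 1 0 0 0 0;-.05 1 0 0 0 0;-.05 1 0 0 0 0;-.05 1 0 0 0 0;-.05 1 0 0 0 0;-.05 1 0 0 0 0;-.05 1 0 0 0 0;-.05 1 0 0 0 0;0 0 0 0 0 0")

```text
time: 8.4
eef_pos: [0.4479, 0.1458, 0.1921]
tcp_rot: [0.858, 0.514, -0.001, -0.001]
contact_force: [0.3, -0.1, -1.3]
opening: 0.264
finger_force: 39.4
```

Run:
```python
from h import *
d=snap('wrist','w2');s=get_state();print(s['eef_pos'],s['contact_force'])
print(w2px(d,[.4407,.2833,.04]))
```

```text
[0.44813947 0.14510074 0.19228251] [-0.38299154  0.1898669  -1.89622771]
[221.61642013  34.85981662]
```

View pics/w2.png

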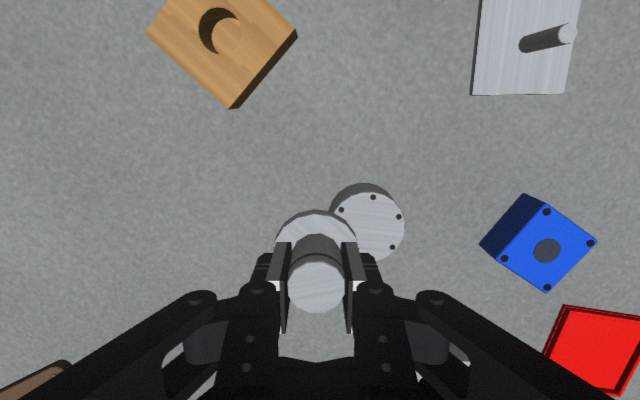

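The plunger is held upright. Hole centre is about (219,31), post top (567,33), cover top (367,227).

Run:
```python
from h import *
d=load('w2')
print(px2w(d,219,31,.04),px2w(d,567,33,.058),px2w(d,367,227,.036))
print(px2w(d,315,287,.207))
```

```text
[0.44039932 0.28643479 0.04      ] [0.65647882 0.16598885 0.058     ] [0.4698743  0.09164694 0.036     ]
[0.45008965 0.15161117 0.207     ]
```

Call:
jog_arm(deltas="-.05 1 0 0 0 0;-.05 1 0 0 0 0;-.05 1 0 0 0 0;-.05 1 0 0 0 0;-.05 1 0 0 0 0;-.05 1 0 0 0 0;-.05 .6 0 0 0 0;0 .3 0 0 0 0;0 0 0 0 0 0;0 0 0 0 0 0")

```text
time: 9.7
eef_pos: [0.4421, 0.2822, 0.1932]
tcp_rot: [0.858, 0.513, -0.0, 0.0]
contact_force: [-0.3, 0.3, -2.1]
opening: 0.264
finger_force: 39.4
```

Call:
jog_arm(deltas="-.08 .13 -.6 0 0 0;0 0 -1 0 0 0;0 0 -1 0 0 0;0 0 -1 0 0 0;0 0 -.8 0 0 0;0 0 -.5 0 0 0;0 0 -.4 0 0 0;0 0 -.3 0 0 0;0 0 -.2 0 0 0;0 0 0 0 0 0")

```text
time: 10.95
eef_pos: [0.4404, 0.2852, 0.0773]
tcp_rot: [0.858, 0.513, -0.0, 0.0]
contact_force: [-0.3, 0.8, -1.6]
opening: 0.269
finger_force: 39.4
```

Call:
jog_arm(deltas="0 0 -.1 0 0 0;0 0 -.08 0 0 0;0 0 -.05 0 0 0;0 0 0 0 0 0;0 0 0 0 0 0")

```text
time: 11.58
eef_pos: [0.4405, 0.2853, 0.0728]
tcp_rot: [0.858, 0.513, 0.0, 0.0]
contact_force: [0.2, 0.3, -3.1]
opening: 0.262
finger_force: 39.4
```

Call:
jog_arm(deltas="0 0 -.05 0 0 0;0 0 -.03 0 0 0;0 0 0 0 0 0")

```text
time: 11.95
eef_pos: [0.4405, 0.2853, 0.0717]
tcp_rot: [0.858, 0.513, -0.0, 0.0]
contact_force: [-2.2, -0.6, 4.2]
opening: 0.271
finger_force: 39.8
```

Call:
jog_arm(deltas="0 0 0 0 0 0;0 0 0 0 0 0;0 0 0 0 0 0;0 0 0 0 0 0;0 0 .5 0 0 0;0 0 1 0 0 0;0 0 1 0 0 0;0 0 1 0 0 0;0 0 1 0 0 0;0 0 0 0 0 0", gripper=1)

```text
time: 13.2
eef_pos: [0.4418, 0.2858, 0.1637]
tcp_rot: [0.858, 0.513, 0.003, 0.0]
contact_force: [0.3, -0.1, -0.3]
opening: 1.0
finger_force: 0.0
```

Run:
```python
from h import *
d=snap('wrist','w3');s=get_state();print(s['eef_pos'],s['contact_force'],s['opening'])
```

```text
[0.44091233 0.28545874 0.16215806] [ 0.23653169  0.25182632 -0.20462725] 0.9968963934216692
```

View pics/w3.png

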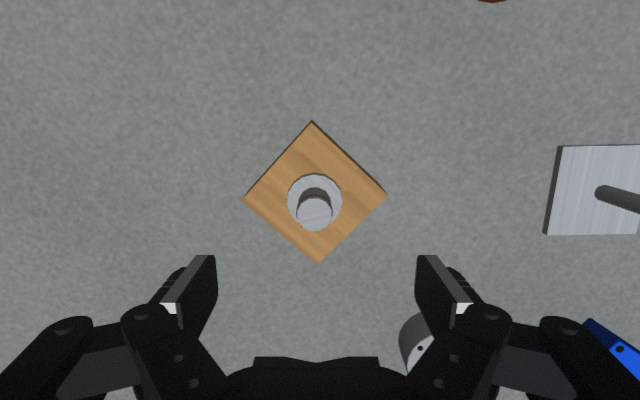

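The plunger sits centred, its flange flat on the block (flange at (315,202)). On to the sleeve.

Call:
jog_arm(deltas=".05 -.6 0 0 0 0;.05 -1 0 0 0 0;.05 -1 0 0 0 0;.05 -1 0 0 0 0;.05 -1 0 0 0 0;.05 -1 0 0 0 0;.05 -1 0 0 0 0;.05 -1 0 0 0 0;.05 -1 0 0 0 0;.05 -1 0 0 0 0;.05 -1 0 0 0 0;.05 -1 0 0 0 0;.05 -1 0 0 0 0;.05 -1 0 0 0 0;.05 -1 0 0 0 0;.05 -1 0 0 0 0;.05 -1 0 0 0 0;.05 -1 0 0 0 0;.05 -1 0 0 0 0;.05 -.6 0 0 0 0")

```text
time: 15.75
eef_pos: [0.4595, -0.0997, 0.1601]
tcp_rot: [0.859, 0.513, -0.001, -0.001]
contact_force: [-0.9, 0.1, 1.0]
opening: 0.997
finger_force: 0.0
```

Call:
jog_arm(deltas="0 -.35 0 0 0 0;0 0 -.5 0 0 0;0 0 -1 0 0 0;0 0 -1 0 0 0;0 0 -1 0 0 0;0 0 -.7 0 0 0;0 0 -.4 0 0 0;0 0 -.2 0 0 0;0 0 0 0 0 0")

```text
time: 16.88
eef_pos: [0.4606, -0.1058, 0.0653]
tcp_rot: [0.858, 0.513, 0.0, 0.0]
contact_force: [0.3, 0.5, -0.3]
opening: 1.0
finger_force: 0.0
```

Call:
jog_arm(deltas="0 0 -.25 0 0 0;0 0 0 0 0 0;0 0 0 0 0 0;0 0 0 0 0 0;0 0 0 0 0 0;0 0 0 0 0 0", gripper=0.5, squeeze=30)

```text
time: 17.62
eef_pos: [0.4606, -0.1059, 0.0604]
tcp_rot: [0.858, 0.513, 0.0, 0.0]
contact_force: [-0.7, 0.1, 2.5]
opening: 0.622
finger_force: 31.8
```

Call:
jog_arm(deltas="0 0 .2 0 0 0;0 0 .4 0 0 0;0 0 .8 0 0 0;0 0 1 0 0 0;0 0 1 0 0 0;0 0 1 0 0 0;0 0 .6 0 0 0;0 0 0 0 0 0")

```text
time: 18.62
eef_pos: [0.4611, -0.1061, 0.1616]
tcp_rot: [0.858, 0.513, 0.001, 0.001]
contact_force: [0.1, 0.1, -1.8]
opening: 0.624
finger_force: 31.8
```

Call:
jog_arm(deltas=".4 .5 0 0 0 0;.7 1 0 0 0 0;.7 1 0 0 0 0;.7 1 0 0 0 0;.7 1 0 0 0 0;.7 1 0 0 0 0;.7 1 0 0 0 0;.7 1 0 0 0 0;.7 1 0 0 0 0;.7 1 0 0 0 0;.7 .9 0 0 0 0;.7 .8 0 0 0 0;.7 .8 0 0 0 0;.5 .6 0 0 0 0;0 0 0 0 0 0;0 0 0 0 0 0")

```text
time: 20.62
eef_pos: [0.6459, 0.1461, 0.1595]
tcp_rot: [0.858, 0.513, -0.001, -0.0]
contact_force: [-0.0, 0.0, -1.2]
opening: 0.62
finger_force: 31.7
```

Run:
```python
from h import *
d=snap('wrist','w4');s=get_state();print(s['eef_pos'],s['contact_force'],s['opening'])
print(w2px(d,[.657,.165,.058]))
```

```text
[0.64591045 0.14585342 0.15971232] [-0.79639291  0.52091928 -0.4458551 ] 0.6260204166294594
[317.82264242 175.31335379]
```

View pics/w4.png

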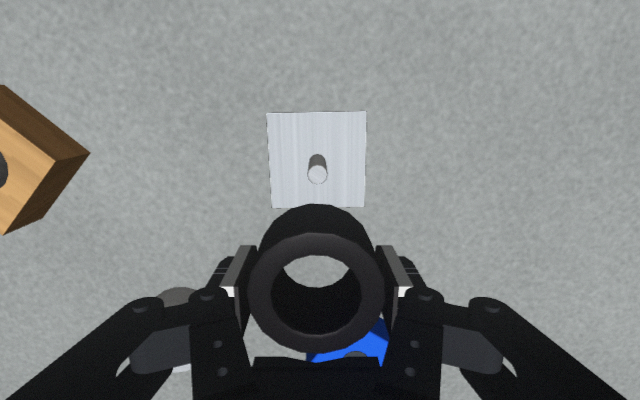

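Post top at (317,175), as predicted; the sleeve is held level. Lower it over the post.

Call:
jog_arm(deltas=".3 .5 0 0 0 0;.27 .45 0 0 0 0;0 0 -.5 0 0 0;0 0 -1 0 0 0;0 0 -1 0 0 0;0 0 -1 0 0 0;0 0 -1 0 0 0;0 0 -.7 0 0 0;0 0 -.5 0 0 0;0 0 -.3 0 0 0;0 0 0 0 0 0;0 0 0 0 0 0")

```text
time: 22.18
eef_pos: [0.6584, 0.1653, 0.041]
tcp_rot: [0.858, 0.513, 0.001, 0.0]
contact_force: [-0.0, -0.5, -0.7]
opening: 0.628
finger_force: 31.7
```

Call:
jog_arm(deltas="-.02 0 -.2 0 0 0;0 0 -.1 0 0 0;0 0 -.06 0 0 0;0 0 -.03 0 0 0;0 0 0 0 0 0;0 0 0 0 0 0")

```text
time: 22.92
eef_pos: [0.6575, 0.1652, 0.0325]
tcp_rot: [0.858, 0.513, 0.0, 0.0]
contact_force: [-0.8, -0.6, -0.4]
opening: 0.621
finger_force: 31.8
```

Call:
jog_arm(deltas="0 0 -.04 0 0 0;0 0 -.03 0 0 0;0 0 0 0 0 0")

```text
time: 23.3
eef_pos: [0.6575, 0.1652, 0.0324]
tcp_rot: [0.858, 0.513, -0.0, -0.0]
contact_force: [-3.7, -0.6, 6.9]
opening: 0.623
finger_force: 32.3
```

Call:
jog_arm(deltas="0 0 0 0 0 0;0 0 0 0 0 0;0 0 0 0 0 0;0 0 .5 0 0 0;0 0 1 0 0 0;0 0 1 0 0 0;0 0 1 0 0 0;0 0 1 0 0 0;0 0 1 0 0 0;-.5 -.5 0 0 0 0;-.7 -1 0 0 0 0;-.7 -1 0 0 0 0;-.7 -1 0 0 0 0;-.7 -1 0 0 0 0;-.7 -1 0 0 0 0;-.7 -1 0 0 0 0;0 0 0 0 0 0", gripper=1)

```text
time: 25.42
eef_pos: [0.5615, 0.0341, 0.1397]
tcp_rot: [0.859, 0.512, -0.001, -0.001]
contact_force: [-0.1, 0.6, 0.1]
opening: 1.002
finger_force: 0.0
```

Run:
```python
from h import *
d=snap('wrist','w5');t=snap('top','t5');s=get_state();print(s['eef_pos'],s['contact_force'],s['opening'])
c=t['color'][120:240,190:360]; a=cv2.resize(c,(800,565),interpolation=2)[:300]
b=cv2.resize(d['color'],(480,300))
o=np.zeros((600,800,3),np.uint8);o[:300]=a;o[300:,:480]=b;cv2.imwrite('pics/m5.png',o)
```

```text
[0.56284315 0.03513297 0.1403764 ] [-0.78496008 -0.4559618  -0.48563217] 1.0007428835076535
```

View pics/m5.png

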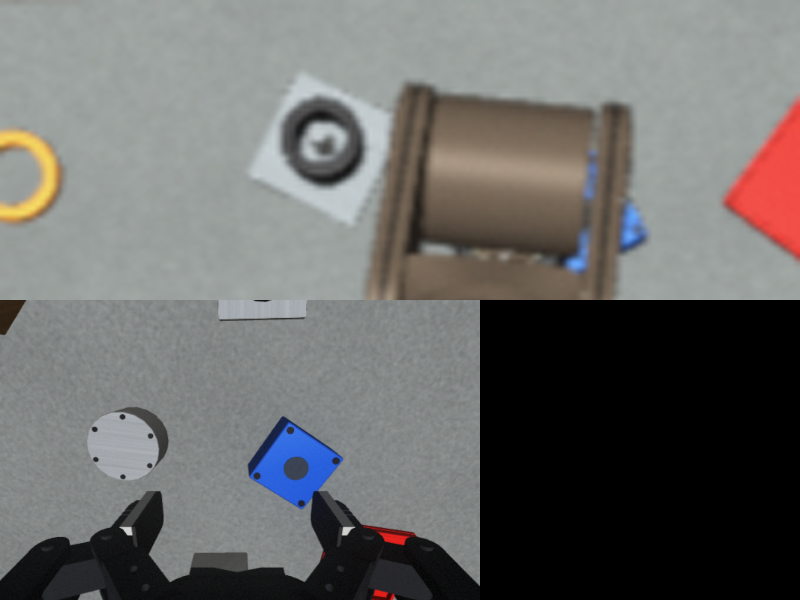

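The sleeve stands around the post on its plate (ring at (322,140) in the crop). On to the housing.

Call:
jog_arm(deltas="-.7 -.9 0 0 0 0;-.7 -1 0 0 0 0;-.7 -1 0 0 0 0;-.7 -1 0 0 0 0;-.7 -1 0 0 0 0;-.7 -1 0 0 0 0;-.7 -1 0 0 0 0;-.1 -.2 0 0 0 0;0 0 0 0 0 0;0 0 0 0 0 0")

```text
time: 26.78
eef_pos: [0.4637, -0.1063, 0.141]
tcp_rot: [0.858, 0.513, 0.0, -0.0]
contact_force: [-0.1, 0.3, 0.1]
opening: 0.999
finger_force: 0.0
```

Run:
```python
from h import *
d=snap('wrist','w6');s=get_state();print(s['eef_pos'],s['contact_force'],s['opening'])
print(w2px(d,[.4615,-.1065,.036]))
```

```text
[ 0.46368536 -0.10629431  0.14090913] [0.32974197 0.03568793 0.00240803] 0.9975752544973093
[313.8499207  206.04835766]
```

View pics/w6.png

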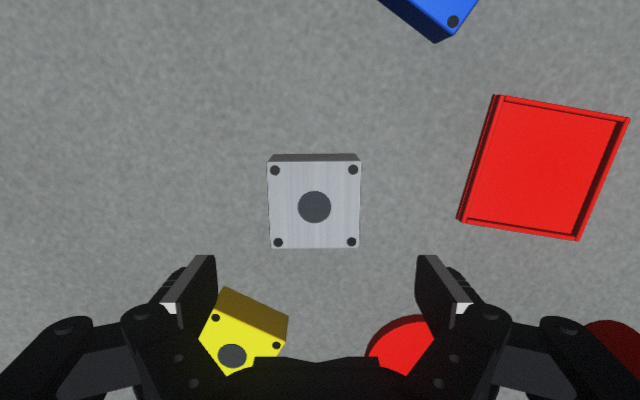

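Housing centred at (314,205) and square to the fingers; the yellow block is clear of them. Descend.

Call:
jog_arm(deltas="-.1 0 -.5 0 0 0;0 0 -1 0 0 0;0 0 -1 0 0 0;0 0 -1 0 0 0;0 0 -.8 0 0 0;0 0 -.6 0 0 0;0 0 -.4 0 0 0;0 0 -.25 0 0 0;0 0 0 0 0 0;0 0 0 0 0 0")

```text
time: 28.08
eef_pos: [0.4618, -0.107, 0.0304]
tcp_rot: [0.858, 0.513, 0.0, 0.0]
contact_force: [0.5, 0.2, -0.8]
opening: 0.998
finger_force: 0.0
```

Call:
jog_arm(deltas="0 0 0 0 0 0;0 0 0 0 0 0;0 0 0 0 0 0;0 0 0 0 0 0;0 0 0 0 0 0", gripper=0.65, squeeze=60)

```text
time: 28.7
eef_pos: [0.4623, -0.1072, 0.0308]
tcp_rot: [0.858, 0.513, 0.001, 0.001]
contact_force: [0.9, -0.5, 5.1]
opening: 0.758
finger_force: 69.4
```

Call:
jog_arm(deltas="0 0 .2 0 0 0;0 0 .5 0 0 0;0 0 1 0 0 0;0 0 1 0 0 0;0 0 1 0 0 0;0 0 .5 0 0 0;.5 -.2 0 0 0 -.1;.8 -.3 0 0 0 -.2;.9 -.4 0 0 0 -.2;.9 -.4 0 0 0 -.2;.9 -.4 0 0 0 -.2;.9 -.4 0 0 0 -.2;.9 -.4 0 0 0 -.2;.9 -.3 0 0 0 -.2;.9 -.3 0 0 0 -.12;.4 -.1 0 0 0 0;0 0 0 0 0 0;0 0 0 0 0 0")

```text
time: 30.95
eef_pos: [0.6207, -0.1704, 0.1132]
tcp_rot: [0.897, 0.442, -0.001, -0.001]
contact_force: [-0.1, -0.3, -4.0]
opening: 0.756
finger_force: 68.4
```

Run:
```python
from h import *
d=snap('wrist','w7');s=get_state();print(s['eef_pos'],s['tcp_rot'],s['contact_force'],s['opening'])
```

```text
[ 0.6207016  -0.17044454  0.11341766] [ 8.96965120e-01  4.42100828e-01 -4.33207143e-04 -4.93530824e-04] [ 0.67398558 -0.16666471 -3.42204716] 0.7561923993878095
```

View pics/w7.png

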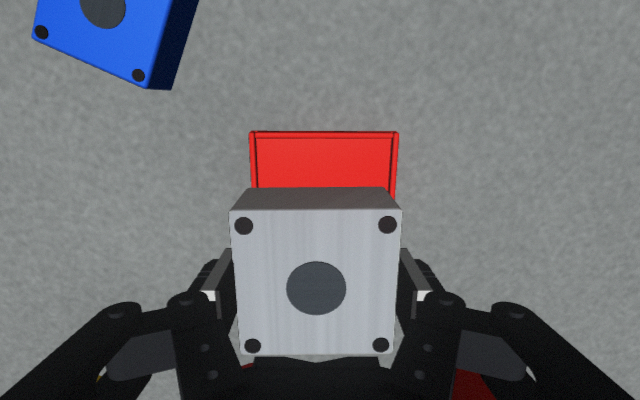

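Housing held level and square with the tray (tray columns 249–399, housing 231–401). Lower it.

Call:
jog_arm(deltas=".21 -.09 -.5 0 0 0;0 0 -1 0 0 0;0 0 -1 0 0 0;0 0 -.7 0 0 0;0 0 -.35 0 0 0;0 0 -.15 0 0 0;0 0 0 0 0 0;0 0 0 0 0 0")

```text
time: 32.0
eef_pos: [0.6262, -0.1728, 0.0408]
tcp_rot: [0.897, 0.442, 0.001, 0.001]
contact_force: [0.5, -0.4, -3.0]
opening: 0.757
finger_force: 68.4
```

Call:
jog_arm(deltas="0 0 -.12 0 0 0;0 0 -.08 0 0 0;0 0 -.05 0 0 0;0 0 -.03 0 0 0;0 0 0 0 0 0;0 0 0 0 0 0")

```text
time: 32.75
eef_pos: [0.6255, -0.1725, 0.0349]
tcp_rot: [0.897, 0.442, -0.0, -0.0]
contact_force: [-3.8, 1.7, 4.1]
opening: 0.76
finger_force: 69.3
```

Call:
jog_arm(deltas="0 0 0 0 0 0;0 0 0 0 0 0;0 0 0 0 0 0;0 0 .5 0 0 0;0 0 1 0 0 0;0 0 1 0 0 0;0 0 1 0 0 0;0 0 .8 0 0 0;-.3 .5 0 0 0 0;-.6 1 0 0 0 0;-.6 1 0 0 0 0;-.6 1 0 0 0 0;-.6 1 0 0 0 0;-.6 1 0 0 0 0;-.6 1 0 0 0 0;-.6 1 0 0 0 0;-.6 1 0 0 0 0;-.6 1 0 0 0 0;-.6 1 0 0 0 0;-.6 1 0 0 0 0", gripper=1)

```text
time: 35.25
eef_pos: [0.4868, 0.0587, 0.1204]
tcp_rot: [0.897, 0.442, 0.0, 0.0]
contact_force: [-0.2, 0.2, 0.4]
opening: 1.001
finger_force: 0.0
```

Call:
jog_arm(deltas="-.6 1 0 0 0 0;-.3 .6 0 0 0 0;0 0 0 0 0 0;0 0 0 0 0 0")

```text
time: 35.75
eef_pos: [0.4701, 0.0892, 0.1205]
tcp_rot: [0.897, 0.442, 0.0, 0.0]
contact_force: [0.2, -0.4, -0.2]
opening: 1.001
finger_force: 0.0
```

Run:
```python
from h import *
d=snap('wrist','w8');t=snap('top','t8');s=get_state();print(s['eef_pos'],s['contact_force'],s['opening'],w2px(d,[.4698,.0905,.036]))
a=cv2.resize(t['color'][120:240,300:440],(600,514),interpolation=2)[:300]
o=np.zeros((600,600,3),np.uint8);o[:300]=a;o[300:,:480]=cv2.resize(d['color'],(480,300));cv2.imwrite('pics/m8.png',o)
```

```text
[0.47008888 0.08893082 0.12043385] [-0.13770095  0.16273587  0.53957306] 0.9973267334726803 [314.94055408 212.49504839]
```

View pics/m8.png

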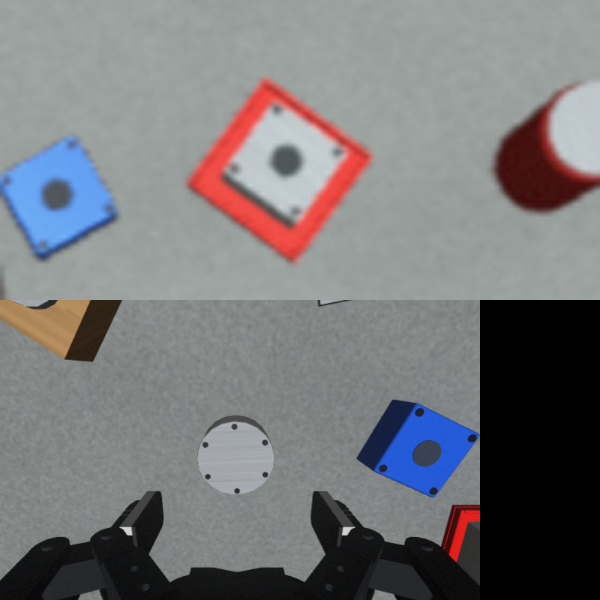

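Housing lies flat in the tray; cover centre at (315,211) as predicted. Descend on the cover.

Call:
jog_arm(deltas="0 .08 -.5 0 0 0;0 0 -1 0 0 0;0 0 -1 0 0 0;0 0 -.8 0 0 0;0 0 -.6 0 0 0;0 0 -.4 0 0 0;0 0 -.2 0 0 0;0 0 0 0 0 0;0 0 0 0 0 0")

```text
time: 36.98
eef_pos: [0.4701, 0.091, 0.0309]
tcp_rot: [0.897, 0.442, 0.001, 0.0]
contact_force: [0.1, 0.2, -0.0]
opening: 1.0
finger_force: 0.0
```

Call:
jog_arm(deltas="0 0 0 0 0 0;0 0 0 0 0 0;0 0 0 0 0 0;0 0 0 0 0 0;0 0 0 0 0 0", gripper=0.65, squeeze=80)

```text
time: 37.6
eef_pos: [0.4704, 0.091, 0.0316]
tcp_rot: [0.897, 0.442, 0.001, 0.0]
contact_force: [-1.2, -0.1, 5.0]
opening: 0.77
finger_force: 89.3
```

Call:
jog_arm(deltas="0 0 .2 0 0 0;0 0 .5 0 0 0;0 0 1 0 0 0;0 0 1 0 0 0;0 0 1 0 0 0;0 0 .8 0 0 0;0 0 0 0 0 0")

```text
time: 38.48
eef_pos: [0.4704, 0.091, 0.1217]
tcp_rot: [0.897, 0.442, 0.001, 0.001]
contact_force: [0.4, 0.1, -5.8]
opening: 0.769
finger_force: 90.0
```

Call:
jog_arm(deltas="0 -.5 0 0 0 0;0 -1 0 0 0 0;0 -1 0 0 0 0;0 -1 0 0 0 0;0 -1 0 0 0 0;0 -1 0 0 0 0;0 -1 0 0 0 0;0 -1 0 0 0 0;0 -1 0 0 0 0;0 -1 0 0 0 0;0 -1 0 0 0 0;0 -1 0 0 0 0;0 -1 0 0 0 0;0 -1 0 0 0 0;0 -1 0 0 0 0;0 -1 0 0 0 0;0 -1 0 0 0 0;0 -1 0 0 0 0;0 0 0 0 0 0;0 0 0 0 0 0")

```text
time: 40.98
eef_pos: [0.4694, -0.2588, 0.12]
tcp_rot: [0.897, 0.442, -0.0, -0.001]
contact_force: [-0.5, -0.1, -5.2]
opening: 0.765
finger_force: 90.0
```

Run:
```python
from h import *
d=snap('wrist','w9');s=get_state();print(s['eef_pos'],s['contact_force'],s['opening'],w2px(d,[.4692,-.2964,.012]))
```

```text
[ 0.46942458 -0.25847089  0.12004552] [-0.49165208 -0.9148743  -4.79078909] 0.7645058034998349 [347.04796682 241.4409434 ]
```

View pics/w9.png

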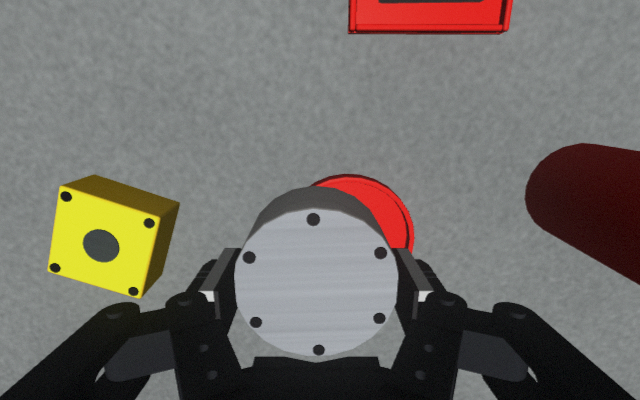

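Run:
```python
from h import *
d=load('w9');h=cv2.cvtColor(d['color'],cv2.COLOR_BGR2HSV)
red=(((h[...,0]<6)|(h[...,0]>174))&(h[...,1]>150)&(h[...,2]>60)).astype(np.uint8); red[:150]=0;red[:,:310]=0;red[:,425:]=0;red[255:]=0
p=[]
for r in range(190,245,3):
    x=np.where(red[r])[0]; p.append((x.max(),r))
for c in range(322,385,3):
    y=np.where(red[:,c])[0]; p.append((c,y.min()))
from scipy.optimize import least_squares
w=np.array([px2w(d,u,v,.012)[:2] for u,v in p])
s=least_squares(lambda q:np.hypot(*(w-q).T)-.05,[.469,-.296]);print(s.x,np.abs(s.fun).max())
t=load('top0');K=[(u+.0) for u in []]
print(px2w(t,405.5,207.0,.012))
```

```text
[ 0.46900955 -0.29495375] 0.0005979679844177327
[ 0.46908163 -0.29526746  0.012     ]
```

Call:
jog_arm(deltas="0 -.8 0 0 0 0;-.02 -.8 0 0 0 0;0 -.25 -.4 0 0 0;0 0 -1 0 0 0;0 0 -1 0 0 0;0 0 -.8 0 0 0;0 0 -.4 0 0 0;0 0 -.2 0 0 0;0 0 -.1 0 0 0;0 0 0 0 0 0;0 0 0 0 0 0")

```text
time: 42.4
eef_pos: [0.4695, -0.2963, 0.0429]
tcp_rot: [0.897, 0.442, 0.0, 0.001]
contact_force: [-0.5, 1.0, -4.9]
opening: 0.768
finger_force: 90.1
```

Call:
jog_arm(deltas="0 .04 -.15 0 0 0;0 0 -.1 0 0 0;0 0 -.06 0 0 0;0 0 -.04 0 0 0;0 0 0 0 0 0;0 0 0 0 0 0")

```text
time: 43.15
eef_pos: [0.4691, -0.2951, 0.0357]
tcp_rot: [0.897, 0.442, -0.0, -0.0]
contact_force: [-3.2, 2.1, 1.4]
opening: 0.77
finger_force: 90.7
```

Call:
jog_arm(deltas="0 0 -.03 0 0 0;0 0 0 0 0 0")

```text
time: 43.4
eef_pos: [0.4691, -0.2951, 0.0357]
tcp_rot: [0.897, 0.442, -0.0, -0.001]
contact_force: [-5.6, 3.2, 6.2]
opening: 0.764
finger_force: 91.4
```

Call:
jog_arm(deltas="0 0 0 0 0 0;0 0 0 0 0 0;0 0 0 0 0 0;0 0 .5 0 0 0;0 0 1 0 0 0;0 0 1 0 0 0;0 0 1 0 0 0;0 0 1 0 0 0;0 0 1 0 0 0;0 0 1 0 0 0;0 0 .5 0 0 0;0 -1 0 0 0 0;0 -1 0 0 0 0;0 -1 0 0 0 0;0 -1 0 0 0 0;0 -1 0 0 0 0;0 -1 0 0 0 0;0 -.5 0 0 0 0;0 0 0 0 0 0;0 0 0 0 0 0", gripper=1)

```text
time: 45.9
eef_pos: [0.4692, -0.4246, 0.1746]
tcp_rot: [0.897, 0.442, 0.0, -0.0]
contact_force: [0.4, 1.1, -0.5]
opening: 0.996
finger_force: 0.0
```

Run:
```python
from h import *
t=snap('top','t9');s=snap('scene','s9');g=get_state();print(g['eef_pos'],g['time'])
a=cv2.resize(t['color'][120:260,180:460],(600,300),interpolation=2)
b=cv2.resize(s['color'][140:370,170:460],(378,300),interpolation=2)
o=np.zeros((600,600,3),np.uint8);o[:300]=a;o[300:,:378]=b;cv2.imwrite('pics/m9.png',o)
```

```text
[ 0.46933936 -0.4244604   0.17469389] 46.0
```

View pics/m9.png

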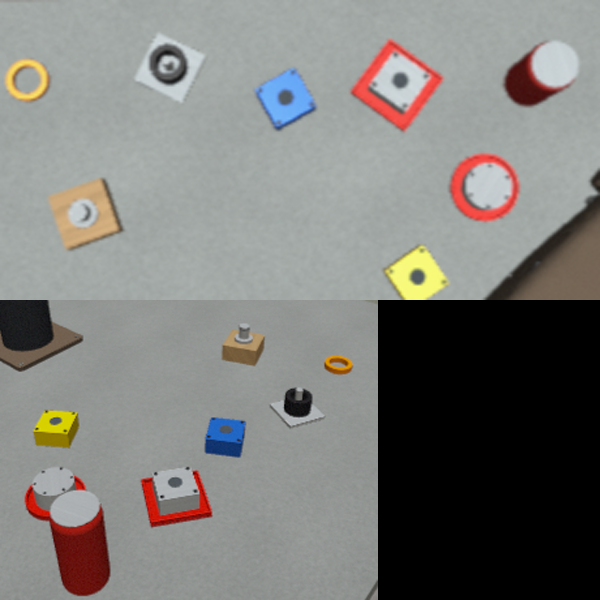

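All four parts are seated in their places: plunger (82,212), sleeve (168,63), housing (398,80), cover (488,186). Tumbler and ring have not moved.

```bash
python3 -c "
from plant import ctrl; print(ctrl.sign_off())"
```

```text
the job is handed in; nothing more can be done
None
```

The job is handed in at about 46 s: the final pictures show the plunger, sleeve, housing and cover each seated in its own place, and the red tumbler and orange ring where they were.

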